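# Sweep a carton lid clear and hold a moisture meter on its mark

## Task

With the orange-handled scraper block, sweep the three loose green strapping clips off the carton's lid onto the bench, without the gripper itself touching them, then set the scraper down on the bench. Then take the yellow moisture meter from its dock and hold it upright with its sprung steel nose bar on the red bar printed on the lid, centred on it and lined up with it, pressing lightly so that the nose is pushed about half-way in. Finish while still holding it there; leave the bottle, phone, tape roll and mouse where they are.

Things in the scene. Friction and masses are not known exactly. Their poses are not given: they have to be found in the camera images.
- carton: small filled shoe carton of brown board with two blue bands, fixed to the bench, 170 (x) x 260 (y) x 95 mm tall; flat level lid on top, 95 mm above its origin; origin at the centre of its underside, z up
- mark: printed mark on the carton's lid (flat, nothing to catch on): a red bar 44 x 12 mm on a white label 62 x 34 mm; origin at the centre of the bar on the lid's surface, x along the bar, z up
- clip1: green plastic strapping clip with two dark bands, 32 x 20 x 8 mm (its x, y, z), 15 g, loose, starts lying flat on the carton's lid on or near the mark; origin at the centre of its underside
- clip2: green plastic strapping clip with two dark bands, 32 x 20 x 8 mm (its x, y, z), 15 g, loose, starts lying flat on the carton's lid on or near the mark; origin at the centre of its underside
- clip3: green plastic strapping clip with two dark bands, 32 x 20 x 8 mm (its x, y, z), 15 g, loose, starts lying flat on the carton's lid on or near the mark; origin at the centre of its underside
- scraper: scraper block, 160 g, stands loose on the bench beside the carton, either side: black base 40 (x) x 120 (y) x 16 mm (z), on it an orange handle rib 24 (x) x 80 (y) mm that rises to 62 mm; origin at the centre of the base's underside, z up. Pinch the rib across x
- dock: grey dock fixed to the bench on the other side of the carton, 80 x 72 mm base, socket walls 62 x 52 mm outside and 65 mm tall, open at the top; origin at the centre of its underside. The meter lifts straight up out of it (the walls enclose its lowest 25 mm with 3 to 4 mm clearance)
- meter: yellow hand-held moisture meter, 235 g, stands upright in the dock at the start: body 40 (x) x 28 (y) x 108 mm (z), origin at the centre of the body's underside (40 mm above the bench while docked), z up along it. Pinch it across y in its upper half (the part above the dock). The nose bar sticks out of the underside
- nose_tip (a point): centre of the underside of the meter's steel nose bar (bar 30 mm along the meter's x, 8 mm along y, 10 mm thick); 30 mm below the meter's origin with the nose out. Moves up into the meter when pressed; x along the bar
- nose (a joint): how far the nose bar is pushed into the meter, in m: 0 = fully out (at rest), 0.012 = fully in against a hard stop. Spring: about 2 N to start it, 4 N half-way, 6 N fully in
- bottle: clear water bottle with red label, 62 mm diameter, 190 mm tall, loose; origin at the centre of its underside; leave alone
- phone: black phone lying flat, 150 (x) x 72 (y) x 9 mm, loose; origin at the centre of its underside; leave alone
- tape_roll: roll of clear packing tape lying flat, 104 mm diameter, 48 mm tall, loose; origin at the centre of its underside; leave alone
- mouse: white computer mouse, 104 (x) x 58 (y) x 34 mm, loose; origin at the centre of its underside; leave alone. (Fixed equipment not listed: a label printer at the left edge of the bench, a laptop and shoe boxes at the right edge, all over 0.4 m to the side of the robot's centre line, up to 250 mm tall - not in the way)
Mind the look-alikes: they are no part of the job. Of the things shaped like the scraper, the black one is meant.

How it is judged:
On the way, in this order (a step that is already met when the one before it is completed fails the run):
1. the scraper is picked up (height (world z) of scraper above 0.06 m and contact force between the fingers and scraper above 1 N), for 0.1 s.
2. all three clips are off the lid while the scraper is still in hand (height (world z) of each of clip1, clip2, clip3 below 0.05 m and contact force between the fingers and scraper above 1 N), for 0.1 s.
3. the scraper stands on the bench, let go (height (world z) of scraper below 0.05 m and contact force between the fingers and scraper below 0.2 N and linear speed of scraper below 0.05 m/s), for 0.2 s.
4. the meter is lifted out of its dock in the gripper (z of meter in the frame of dock above 0.08 m and contact force between the fingers and meter above 1 N), for 0.1 s.
At the end, for the whole second after the job is handed in: Meter held by the gripper at rest, upright within 6 degrees; nose on the lid with 1 to 10 N, in 2.5 to 10.5 mm, within 8 mm of the red bar's centre and 10 degrees of its line. The three clips and the released scraper lie on the bench, off the lid (contact force between the fingers and meter above 1 N and contact force between meter and carton between 1 and 10 N and value of joint nose between 0.0025 and 0.0105 m and angle between meter's own z axis and vertical below 0.1 rad and horizontal distance between nose_tip and mark below 0.008 m and angle between the x axis of nose_tip and the x axis of mark, either way round below 0.17 rad and linear speed of meter below 0.02 m/s and height (world z) of clip1 between -0.02 and 0.05 m and height (world z) of clip2 between -0.02 and 0.05 m and height (world z) of clip3 between -0.02 and 0.05 m and height (world z) of scraper between -0.02 and 0.05 m and contact force between the fingers and scraper below 0.2 N); the arm keeps its last pose, push and grip.
It fails at once if the scraper is dropped or thrown instead of set down (linear speed of scraper above 0.7 m/s and contact force between the fingers and scraper below 0.1 N).
It fails at once if a clip is touched by the robot or pushed with the meter instead of the scraper (contact force between any of the fingers, the arm, meter and clip1 above 0.5 N or contact force between any of the fingers, the arm, meter and clip2 above 0.5 N or contact force between any of the fingers, the arm, meter and clip3 above 0.5 N).
It fails at once if the meter is pressed hard on the carton (over 20 N) (contact force between meter and carton above 20 N).
It fails at once if the bottle, phone, tape roll or mouse is moved by more than 20 mm (distance of any of bottle, phone, tape_roll, mouse from where it was at the start of the episode above 0.02 m).
It also fails if it takes over 64 s, if anything falls off the work surface, if the arm or the gripper's body presses on something with over 40 N, if the wrist force passes 120 N, or if a joint passes its speed limit or range.

## Robot

A 6-joint arm with a two-finger parallel gripper is mounted at the origin on the work surface. World frame = base frame: x ahead of the robot, y to its left, z up, the work surface at z = 0. Lengths are in m, angles in rad, forces in N, time in s.
With the tool pointing down it reaches from about 0.35 to 0.975 m from the base axis. Payload 4.9 kg.
Tool frame: the origin (TCP) lies midway between the tips of the shut fingers; the grasp point (between the pads) lies 19 mm behind it; z points along the fingers, y is the line along which they close (so a half turn about z gives the same grasp; the last joint's range is limited). The gripper opens to 85 mm and grips with 20 to 120 N. Pads are 22 mm wide; open, the fingers measure 114 mm over their backs; the gripper's body (76 mm by 85 mm) begins 54 mm behind the grasp point. The pads swing forward as they close: fully open they stand 13 mm farther back than shut.
Start: joints at [1.151, 0.053, 1.613, -0, 1.476, -0.119], TCP at [0.185, 0.597, 0.231] pointing down, gripper open.
Joint ranges: [-3.01, 3.01], [-1.01, 2.22], [0.06, 2.58], [-1.02, 4.17], [0.09, 2.62], [-3.14, 3.14]. Speed limits (rad/s): [2.57, 2.57, 3.14, 3.14, 3.14, 3.14].

## Interface

Orientations are given as a unit quaternion [w, x, y, z].
In Python, from plant import state, grab_frame, job_done, cut_out, place_of gives the robot as it stands.
- The arm moves only by the tool jog_arm, never from a script. Its argument "motion" is text: rows parted by semicolons, each of 7 numbers parted by spaces: the opening in per cent of the stroke, from 0 (shut) to 100 (fully open), then the shift along the tool's x, y, z as a fraction of full scale, then the turn, a rotation vector about the tool's x, y, z as a fraction of full scale. A call has exactly 5 rows; each row is the pose to reach, as a shift and turn from the pose commanded when the call began, along the tool's axes at that moment; what a row does not reach only later rows make up. Full scale, the value 1, is 50 cm for a shift and 1.5 rad for a turn. A row lasts 1/8 s, in which the tool goes at most 62.5 mm and 10.7 degrees, less where a joint would pass 70% of its speed; a pose out of reach is approached as far as the arm can. A call with a number of a shift or a turn outside -1 to 1 is refused whole. A call with a gripper value outside its range is refused whole. The fingers move at their own pace and stop on an object; the grip force is fixed at half the most. Time passes only in rows, so rows that repeat a pose let the fingers close, or fill a call up. It gives the time, the measured TCP pose, the force, the opening and the grip force at its end, in the units of the state.
- state(): the state, without advancing time (a new reading comes with each control period).
- grab_frame(name): name is "scene" or "top" or "wrist"; returns a dict with "color" (384x512x3 uint8, red, green, blue), "range_z" (384x512 float32, m along the optical axis (not along the pixel's ray), 0 where there is no reading), "intrinsics" (3x3 intrinsics, pixels), "world_from_camera" (4x4, takes a point from camera to world coordinates). Camera axes: x right, y up, looking along -z (the intrinsics and any distortion apply to the point x, -y, -z); pixel columns grow to the right and rows downward; lengths in m; the calibration is good to about 2 mm. A picture is of the moment at which its call begins.
- job_done(): hands the job in; it is judged then, once.
Trained networks look in the newest picture that a camera, given by its name, has taken for a name from the list of things; names that differ only in an ending like _2 or _b are one class to them, and where a whole thing is asked for, a point or a joint stands for the part that bears it (a point fixed in the world has none). Each returns a list of dicts, best first, with "p" (0 to 1); they miss things now and then, are a little off and sometimes report something else, mostly with a low value. They report only what shows in the picture. A call takes as long as a camera call. They do not tell look-alikes from the thing itself.
- cut_out(camera, thing): "pixels" (384x512 bool, what is visible of it).
- place_of(camera, thing): "at" ([x, y, z] in m, in world coordinates, good to about 4 mm: a listed point, or the origin of a listed thing).
The state is a dict: "time": time; "joint_pos": joint angles; "joint_vel": joint speeds; "joint_efforts": joint torques, N m; "tool_pos": TCP position; "tool_rot": TCP orientation; "contact_force": force on the tool from outside, world axes, zero at the start; "ft_torque": the same for the moment, N m; "gripper_width": opening from 0.0 (shut) to 1.0 (fully open); "grasp_force": force on a finger pad.
Only numpy, scipy, OpenCV 4.12 (cv2) and the standard library are available. Lean on these libraries where they do the work, as an engineer would, in place of code of your own. Each camera call takes 0.05 s, during which the arm holds its last target. There are 200 camera calls.

## Working session

There is one attempt and no reset: what is moved stays moved. The work goes in short steps, Python scripts to look and compute and a tool call to move; the robot and the scene stay as the last step left them, time stands still between calls to the robot, and variables do not carry over. Pictures are saved under pics/ and viewed, at most 10 in all, crops included, and the job is handed in when it is done.

Besides the shell and the picture viewer there is one more tool, called after "Call:" by a JSON object that holds its "fn" and its "kwargs". jog_arm: Moves the arm, as the interface text tells. Shift numbers are shares of 50 cm and turn numbers shares of 1.5 rad, none past 1 either way. Its arguments: {"type":"object","properties":{"motion":{"type":"string"}},"required":["motion"]}

```bash
mkdir -p pics; ls; cat > h.py <<'E'
import numpy as np, cv2
from plant import state, grab_frame, job_done, cut_out, place_of
def cloud(f):
    K=np.array(f["intrinsics"]);T=np.array(f["world_from_camera"]);d=f["range_z"]
    v,u=np.mgrid[:d.shape[0],:d.shape[1]]
    P=np.stack([(u-K[0,2])/K[0,0]*d,-(v-K[1,2])/K[1,1]*d,-d],-1)
    W=P@T[:3,:3].T+T[:3,3]; W[d==0]=np.nan
    return W
def save(f,n,s=1.5): cv2.imwrite("pics/"+n+".png",cv2.resize(f["color"][...,::-1],None,fx=s,fy=s))
E
python3 - <<'E'
from h import *
for c in ("scene","top"):
    f=grab_frame(c); save(f,c+"0")
    np.savez(c+"0.npz",**f)
    print(c)
    for t in "carton mark clip1 scraper dock meter nose_tip bottle phone tape_roll mouse".split():
        print(t,[(round(r["p"],2),np.round(r["at"],3).tolist()) for r in place_of(c,t)][:4])
print(state())
E
```

```text
pics
scene
carton [(0.92, [0.596, -0.023, 0.0])]
mark [(0.55, [0.597, -0.03, 0.1])]
clip1 [(0.55, [0.63, -0.045, 0.098]), (0.47, [0.553, -0.037, 0.094]), (0.44, [0.602, -0.035, 0.096])]
scraper [(0.93, [0.347, 0.016, -0.001]), (0.91, [0.431, -0.321, 0.002]), (0.88, [0.354, -0.163, 0.002]), (0.81, [0.395, 0.189, -0.003])]
dock [(0.84, [0.478, 0.314, -0.003])]
meter [(0.56, [0.478, 0.318, 0.042])]
nose_tip []
bottle [(0.71, [0.673, -0.355, 0.006])]
phone [(0.93, [0.786, 0.038, -0.001])]
tape_roll [(0.86, [0.78, -0.119, -0.001])]
mouse [(0.6, [0.678, 0.307, 0.0])]
top
carton [(0.88, [0.592, -0.024, -0.0])]
mark [(0.56, [0.6, -0.031, 0.094])]
clip1 [(0.67, [0.553, -0.04, 0.093]), (0.55, [0.638, -0.045, 0.096]), (0.48, [0.603, -0.036, 0.099])]
scraper [(0.96, [0.29, -0.322, -0.002]), (0.94, [0.352, -0.157, 0.002]), (0.77, [0.348, 0.015, 0.0]), (0.7, [0.432, -0.32, -0.004])]
dock [(0.96, [0.477, 0.314, -0.003]), (0.59, [0.595, -0.026, -0.001])]
meter [(0.71, [0.478, 0.317, 0.037])]
nose_tip [(0.42, [0.591, -0.024, -0.001])]
bottle [(0.73, [0.67, -0.354, 0.006])]
phone [(0.98, [0.786, 0.042, -0.002])]
tape_roll [(0.8, [0.776, -0.123, -0.001])]
mouse [(0.89, [0.683, 0.309, -0.003])]
{'time': 1.2, 'joint_pos': array([ 1.15098713e+00,  5.27026805e-02,  1.61289597e+00, -1.75571799e-05,
        1.47599206e+00, -1.18995636e-01]), 'joint_vel': array([ 0.00126113,  0.00038538, -0.00052526, -0.00029434, -0.00049993,
        0.00051697]), 'joint_efforts': array([-1.08386685e-03, -3.93678939e+01, -3.70461667e+01, -2.07448325e-04,
        6.66914857e-04, -9.87457412e-06]), 'tool_pos': array([0.18518119, 0.59692011, 0.23130432]), 'tool_rot': array([ 8.68272571e-06,  1.49839511e-01,  9.88710332e-01, -1.38877172e-06]), 'contact_force': array([-0.48684678, -0.8760227 ,  0.28461706]), 'ft_torque': array([-0.05105689, -0.03255178,  0.03404514]), 'grasp_force': 0.0, 'gripper_width': 0.9987757888513671}
```

View pics/top0.png

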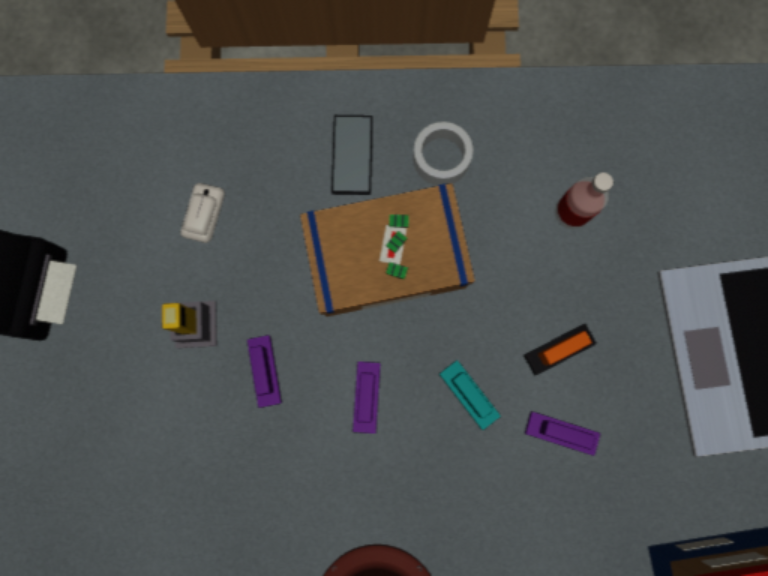

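View pics/scene0.png

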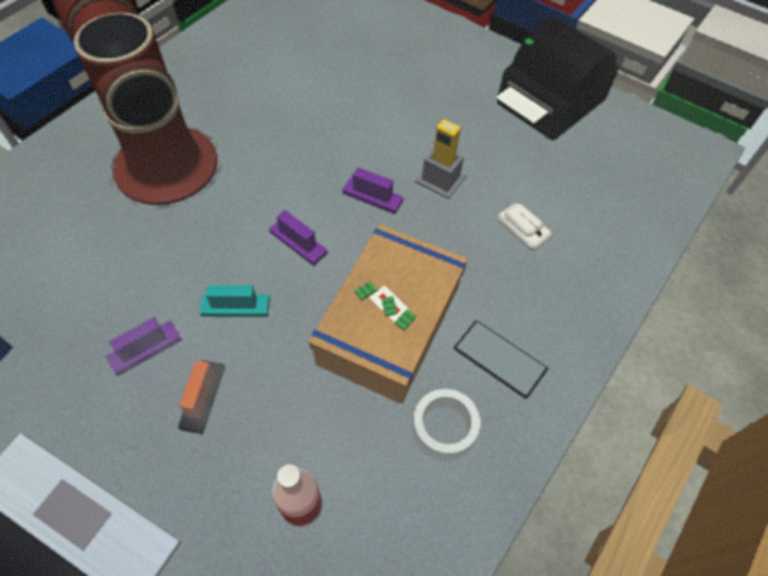

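The top view shows the black scraper with the orange rib at about (560,349), the clips in a row across the carton at (398,221)/(397,243)/(397,271), and the meter in its dock at (180,320). The purple and teal blocks are decoys. In the scene view the clips lie roughly along the carton's x, and the scraper is at (200,395).

```bash
cat >> h.py <<'E'
def rect(P):
    (c,s,a)=cv2.minAreaRect((P[:,:2]*1000).astype(np.float32))
    if s[0]<s[1]: s=s[::-1]; a+=90
    return np.round(c,1),np.round(s,1),round((a+90)%180-90,1)   # long-axis angle from world x
E
python3 - <<'E'
from h import *
for c in ("top","scene"):
    f=dict(np.load(c+"0.npz")); W=cloud(f); C=f["color"].astype(int); hsv=cv2.cvtColor(f["color"],cv2.COLOR_RGB2HSV).astype(int)
    X,Y,Z=W[...,0],W[...,1],W[...,2]; H,S,V=[hsv[...,i] for i in range(3)]
    def rp(n,m):
        P=W[m]; 
        if len(P)>5: print(c,n,len(P),"z",np.round(np.nanmedian(P[:,2]),4),*rect(P))
    rg=lambda x,y,r:(np.hypot(X-x,Y-y)<r)
    rp("lid",rg(.596,-.024,.2)&(Z>.085)&(Z<.11))
    rp("rib",rg(.43,-.32,.09)&(Z>.05))
    rp("base",rg(.43,-.32,.09)&(Z>.009))
    rp("metertop",rg(.478,.316,.08)&(Z>.135))
    rp("dock",rg(.478,.316,.08)&(Z>.055)&(Z<.075))
    lid=rg(.596,-.03,.08)&(Z>.085)
    rp("label",lid&(((S<60)&(V>100))|((S>110)&((H<8)|(H>172)))))
    rp("red",lid&(S>130)&((H<8)|(H>172)))
    g=lid&(H>40)&(H<90)&(S>80)
    n,L=cv2.connectedComponents(g.astype(np.uint8))
    for i in range(1,n): rp("clip",L==i)
E
```

```text
top lid 7075 z 0.0941 [593.8 -20.1] [259.8 173. ] -79.0
top rib 323 z 0.0604 [ 427.6 -317. ] [79.9 24.2] -63.2
top base 729 z 0.0207 [ 427.7 -317.2] [120.4  40.1] -63.6
top metertop 231 z 0.1475 [478.1 317. ] [40.  29.8] 4.7
top dock 245 z 0.0645 [477.8 317.1] [62.  52.5] 3.3
top label 224 z 0.0949 [597.5 -29.8] [62.3 34.3] -10.8
top red 23 z 0.0959 [596.5 -27.9] [40.7  8.1] -4.5
top clip 99 z 0.1024 [635.9 -39.9] [32.2 19.8] -89.4
top clip 93 z 0.1024 [600.6 -36.1] [31.8 18. ] -44.7
top clip 106 z 0.1019 [552.9 -35.2] [32.3 19.7] 71.9
scene lid 6379 z 0.0948 [594.1 -22.3] [261.3 171.8] -78.9
scene rib 365 z 0.0611 [ 429.4 -319.6] [80.  24.8] -63.9
scene base 910 z 0.0345 [ 429.4 -319.2] [120.3  40.6] -63.7
scene metertop 148 z 0.1466 [478.6 313.3] [39.8 29.1] 3.3
scene dock 219 z 0.0641 [478.3 313.6] [66.  55.5] 7.4
scene label 203 z 0.0957 [597.8 -31.6] [65.4 36.4] -10.4
scene red 9 z 0.0956 [596.9 -29.4] [40.9  7.1] -3.4
scene clip 90 z 0.1023 [555.  -37.9] [34.9 20.1] 72.6
scene clip 77 z 0.1025 [601.3 -38.9] [32.6 17.7] -40.0
scene clip 87 z 0.1026 [637.8 -42.9] [31.9 18.4] 86.8
```

```bash
cat >> h.py <<'E'
def yaw(s):
    w,x,y,z=s["tool_rot"]; return np.degrees(np.arctan2(1-2*(x*x+z*z),2*(x*y-w*z)))
def plan(*wp,start=None):
    """waypoints (x,y,z,tool-y angle deg), tool down; prints one line of fractions per call"""
    s=state(); p=np.array([*s["tool_pos"],yaw(s)] if start is None else start)
    for q in wp:
        q=np.array(q,float); d=q-p; t=np.radians(p[3]); c,n=np.cos(t),np.sin(t)
        print(q,"shift",np.round(np.array([-n*d[0]+c*d[1],c*d[0]+n*d[1],-d[2]])/.5,4),"turn z",round(-np.radians(d[3])/1.5,4)); p=q
E
python3 -c "
from h import *
plan((.36,.36,.26,60),(.43,.09,.26,45),(.45,-.19,.22,30),(.4285,-.318,.15,26.5))"
```

```text
[ 0.36  0.36  0.26 60.  ] shift [-0.4743 -0.349  -0.0574] turn z 0.1485
[ 0.43  0.09  0.26 45.  ] shift [-0.3912 -0.3977 -0.    ] turn z 0.1745
[ 0.45 -0.19  0.22 30.  ] shift [-0.4243 -0.3677  0.08  ] turn z 0.1745
[ 0.4285 -0.318   0.15   26.5   ] shift [-0.2002 -0.1652  0.14  ] turn z 0.0407
```

Call:
{"fn": "jog_arm", "kwargs": {"motion": "100 -0.095 -0.07 -0.057 0 0 0.03; 100 -0.19 -0.14 -0.057 0 0 0.06; 100 -0.285 -0.21 -0.057 0 0 0.09; 100 -0.38 -0.28 -0.057 0 0 0.12; 100 -0.474 -0.349 -0.057 0 0 0.1485"}}

```text
time: 1.82
tool_pos: [0.3607, 0.3585, 0.2601]
tool_rot: [0.0, 0.259, 0.966, 0.0]
contact_force: [0.8, -0.2, 0.2]
gripper_width: 0.998
grasp_force: 0.0
```

Call:
{"fn": "jog_arm", "kwargs": {"motion": "100 -0.078 -0.08 0 0 0 0.035; 100 -0.156 -0.159 0 0 0 0.07; 100 -0.235 -0.239 0 0 0 0.105; 100 -0.313 -0.318 0 0 0 0.14; 100 -0.391 -0.398 0 0 0 0.1745"}}

```text
time: 2.45
tool_pos: [0.4298, 0.0882, 0.2602]
tool_rot: [0.001, 0.383, 0.924, 0.0]
contact_force: [0.9, -0.2, -0.0]
gripper_width: 1.001
grasp_force: 0.0
```

Call:
{"fn": "jog_arm", "kwargs": {"motion": "100 -0.085 -0.074 0 0 0 0.035; 100 -0.17 -0.147 0.02 0 0 0.07; 100 -0.255 -0.221 0.04 0 0 0.105; 100 -0.339 -0.294 0.06 0 0 0.14; 100 -0.424 -0.368 0.08 0 0 0.1745"}}

```text
time: 3.08
tool_pos: [0.4494, -0.192, 0.2199]
tool_rot: [0.001, 0.501, 0.866, 0.0]
contact_force: [0.7, 0.4, -0.2]
gripper_width: 0.998
grasp_force: 0.0
```

Call:
{"fn": "jog_arm", "kwargs": {"motion": "100 -0.06 -0.05 0.03 0 0 0.02; 100 -0.12 -0.1 0.06 0 0 0.04; 100 -0.17 -0.14 0.1 0 0 0.04; 100 -0.2 -0.165 0.14 0 0 0.04; 100 -0.2 -0.165 0.14 0 0 0.04"}}

```text
time: 3.7
tool_pos: [0.4268, -0.3179, 0.1479]
tool_rot: [-0.002, 0.527, 0.85, 0.0]
contact_force: [0.5, 0.2, -0.4]
gripper_width: 1.002
grasp_force: 0.0
```

```bash
python3 - <<'E'
from h import *
f=grab_frame("wrist"); save(f,"wrist1")
s=state(); print(s["time"],s["tool_pos"],yaw(s),s["joint_pos"],s["contact_force"])
W=cloud(f);X,Y,Z=W[...,0],W[...,1],W[...,2]
hsv=cv2.cvtColor(f["color"],cv2.COLOR_RGB2HSV).astype(int)
m=(np.hypot(X-.43,Y+.32)<.09)&(Z>.05)&(Z<.075)&(hsv[...,0]<22)&(hsv[...,1]>120)
print(m.sum(),rect(W[m]),np.nanmedian(Z[m]))
m=(np.hypot(X-.43,Y+.32)<.09)&(Z>.009)&(Z<.07)
print(m.sum(),rect(W[m]))
E
```

```text
3.75 [ 0.42759137 -0.31771032  0.14920096] 26.510140124939966 [-7.78939207e-01 -1.02157203e-01  1.90514524e+00  3.38507084e-04
  1.34049555e+00 -1.24170574e+00] [ 0.21803233 -0.21806452  0.69068101]
2203 (array([ 427.9, -318.2]), array([79.2, 24. ]), -63.3) 0.06085981737298565
4112 (array([ 428.1, -318.5]), array([119.5,  39.9]), -63.3)
```

Call:
{"fn": "jog_arm", "kwargs": {"motion": "100 0 0 0.07 0 0 0; 100 0 0 0.14 0 0 0; 100 0 0 0.2 0 0 0; 100 0 0 0.24 0 0 0; 100 0 0 0.24 0 0 0"}}

```text
time: 4.38
tool_pos: [0.4278, -0.3165, 0.0292]
tool_rot: [-0.001, 0.525, 0.851, 0.0]
contact_force: [0.2, -0.6, 0.1]
gripper_width: 1.002
grasp_force: 0.0
```

Call:
{"fn": "jog_arm", "kwargs": {"motion": "0 0 0 0 0 0 0; 0 0 0 0 0 0 0; 0 0 0 0 0 0 0; 0 0 0 0 0 0 0; 0 0 0 0 0 0 0"}}

```text
time: 5.0
tool_pos: [0.4287, -0.3184, 0.0308]
tool_rot: [0.001, 0.526, 0.851, -0.0]
contact_force: [1.1, 0.6, 4.5]
gripper_width: 0.272
grasp_force: 59.8
```

Call:
{"fn": "jog_arm", "kwargs": {"motion": "0 0 0 0 0 0 0; 0 0 0 0 0 0 0; 0 0 0 0 0 0 0; 0 0 0 0 0 0 0; 0 0 0 0 0 0 0"}}

```text
time: 5.62
tool_pos: [0.4287, -0.3184, 0.0307]
tool_rot: [0.001, 0.526, 0.851, -0.0]
contact_force: [-0.6, 1.6, 5.4]
gripper_width: 0.27
grasp_force: 60.0
```

```bash
python3 - <<'E'
from h import *
plan((.4287,-.3184,.2,26.5),(.585,-.145,.215,18),(.681,-.0225,.215,11),(.681,-.0225,.14,11))
E
```

```text
[ 0.4287 -0.3184  0.2    26.5   ] shift [-1.000e-04  0.000e+00 -3.385e-01] turn z 0.0008
[ 0.585 -0.145  0.215 18.   ] shift [ 0.1709  0.4345 -0.03  ] turn z 0.0989
[ 0.681  -0.0225  0.215  11.    ] shift [ 0.1737  0.2583 -0.    ] turn z 0.0814
[ 0.681  -0.0225  0.14   11.    ] shift [0.   0.   0.15] turn z -0.0
```

Call:
{"fn": "jog_arm", "kwargs": {"motion": "0 0 0 -0.04 0 0 0; 0 0 0 -0.12 0 0 0; 0 0 0 -0.2 0 0 0; 0 0 0 -0.28 0 0 0; 0 0 0 -0.34 0 0 0"}}

```text
time: 6.25
tool_pos: [0.4278, -0.3179, 0.2008]
tool_rot: [0.0, 0.526, 0.851, -0.0]
contact_force: [1.2, -0.2, -0.7]
gripper_width: 0.27
grasp_force: 59.0
```

Call:
{"fn": "jog_arm", "kwargs": {"motion": "0 0.03 0.08 0 0 0 0.02; 0 0.065 0.165 -0.01 0 0 0.04; 0 0.1 0.255 -0.02 0 0 0.06; 0 0.135 0.345 -0.03 0 0 0.08; 0 0.171 0.4345 -0.03 0 0 0.099"}}

```text
time: 6.88
tool_pos: [0.5847, -0.143, 0.2142]
tool_rot: [-0.0, 0.588, 0.809, -0.0]
contact_force: [0.3, -1.1, -1.4]
gripper_width: 0.276
grasp_force: 59.3
```

Call:
{"fn": "jog_arm", "kwargs": {"motion": "0 0.045 0.065 0 0 0 0.02; 0 0.09 0.13 0 0 0 0.04; 0 0.13 0.195 0 0 0 0.06; 0 0.174 0.258 0 0 0 0.0814; 0 0.174 0.258 0 0 0 0.0814"}}

```text
time: 7.5
tool_pos: [0.68, -0.0195, 0.2131]
tool_rot: [-0.001, 0.634, 0.773, -0.001]
contact_force: [-0.2, -0.6, -0.4]
gripper_width: 0.271
grasp_force: 59.3
```

```bash
python3 - <<'E'
from h import *
s=state(); print(s["time"],s["tool_pos"],yaw(s),s["tool_rot"],s["contact_force"],s["grasp_force"])
f=grab_frame("scene"); W=cloud(f);X,Y,Z=W[...,0],W[...,1],W[...,2]
hsv=cv2.cvtColor(f["color"],cv2.COLOR_RGB2HSV).astype(int);H,S=hsv[...,0],hsv[...,1]
g=(np.hypot(X-.596,Y+.03)<.12)&(Z>.085)&(Z<.11)&(H>40)&(H<90)&(S>80)
n,L=cv2.connectedComponents(g.astype(np.uint8))
for i in range(1,n):
    if (L==i).sum()>8: print(rect(W[L==i]))
# lowest scraper points
m=(np.hypot(X-s["tool_pos"][0],Y-s["tool_pos"][1])<.075)&(Z>.15)&(Z<.215)
print(m.sum(),np.nanpercentile(Z[m],[1,5])); save(f,"scene2")
plan((.681,-.0225,.1275,11))
E
```

```text
7.5 [ 0.67998464 -0.01951527  0.21305066] 11.240952914657441 [-1.06734281e-03  6.34454243e-01  7.72959469e-01 -5.76766722e-04] [-0.24112302 -0.59459251 -0.370475  ] 59.31119620800018
(array([555.5, -37.8]), array([35.4, 20.4]), 68.1)
(array([601.5, -39.3]), array([31.2, 17.4]), -42.0)
(array([638.3, -40.9]), array([36.3, 18.1]), 89.7)
379 [0.18443091 0.18778885]
[ 0.681  -0.0225  0.1275 11.    ] shift [-0.004   0.0026  0.1713] turn z 0.002
```

View pics/scene2.png

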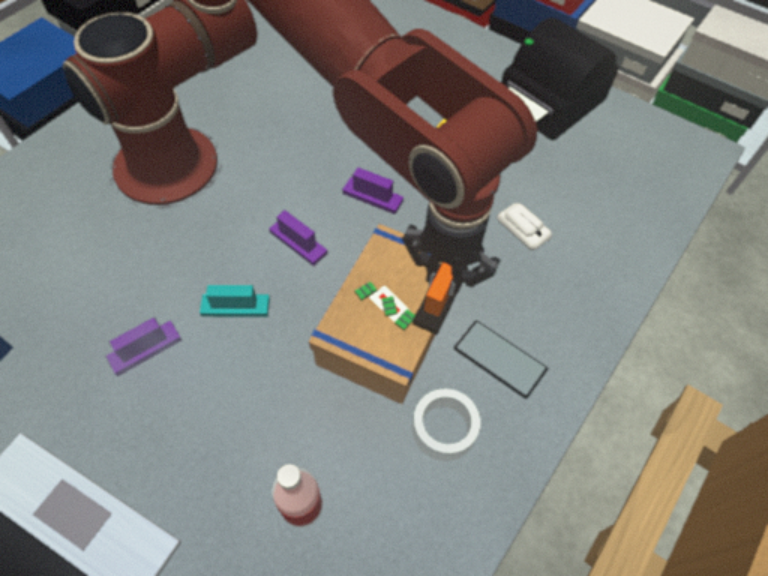

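The clips are unmoved at scene pixels (366,291), (390,306) and (405,320). The scraper hangs level at (440,295), beyond them. Lowering it and sweeping toward the robot.

Call:
{"fn": "jog_arm", "kwargs": {"motion": "0 -0.004 0.0026 0.05 0 0 0; 0 -0.004 0.0026 0.1 0 0 0; 0 -0.004 0.0026 0.14 0 0 0; 0 -0.004 0.0026 0.17 0 0 0; 0 -0.004 0.0026 0.17 0 0 0"}}

```text
time: 8.18
tool_pos: [0.6803, -0.0235, 0.128]
tool_rot: [-0.001, 0.636, 0.772, -0.001]
contact_force: [0.5, 0.9, -0.9]
gripper_width: 0.272
grasp_force: 59.4
```

Call:
{"fn": "jog_arm", "kwargs": {"motion": "0 0 -0.03 0 0 0 0; 0 0 -0.06 0 0 0 0; 0 0 -0.09 0 0 0 0; 0 0 -0.12 0 0 0 0; 0 0 -0.15 0 0 0 0"}}

```text
time: 8.8
tool_pos: [0.6069, -0.0379, 0.1301]
tool_rot: [0.0, 0.636, 0.772, 0.0]
contact_force: [0.4, 0.3, 0.3]
gripper_width: 0.272
grasp_force: 59.4
```

```bash
python3 - <<'E'
from h import *
s=state(); print(s["time"],s["tool_pos"],yaw(s),s["contact_force"],s["grasp_force"])
f=grab_frame("top"); W=cloud(f);X,Y,Z=W[...,0],W[...,1],W[...,2]
g=grab_frame("scene"); save(g,"s3")
for t in ("scene","top"): print([(round(r["p"],2),np.round(r["at"],3).tolist()) for r in place_of(t,"clip1")])
E
```

```text
8.8 [ 0.60694822 -0.03786113  0.13011795] 11.063733130857665 [0.44768902 0.32994683 0.25187155] 59.44515824317932
[(0.58, [0.573, -0.057, 0.099]), (0.55, [0.555, -0.031, 0.096]), (0.52, [0.536, -0.031, 0.093])]
[]
```

View pics/s3.png

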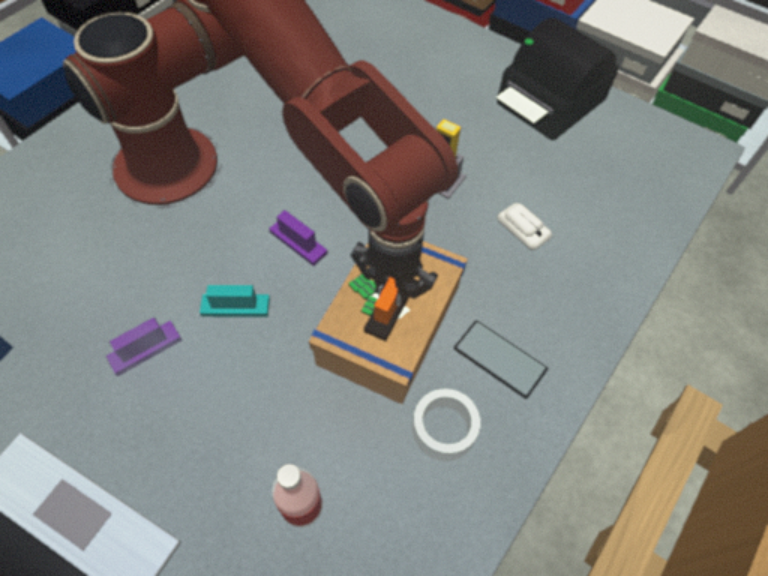

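The sweep works: the clips are bunched ahead of the base at scene pixels (360-370,288-308). Continuing over the edge.

Call:
{"fn": "jog_arm", "kwargs": {"motion": "0 0 -0.03 0.003 0 0 0; 0 0 -0.06 0.003 0 0 0; 0 0 -0.09 0.003 0 0 0; 0 0 -0.12 0.003 0 0 0; 0 0 -0.15 0.003 0 0 0"}}

```text
time: 9.62
tool_pos: [0.5331, -0.0523, 0.1284]
tool_rot: [0.0, 0.636, 0.772, -0.0]
contact_force: [-0.2, 1.0, -0.8]
gripper_width: 0.268
grasp_force: 59.5
```

Call:
{"fn": "jog_arm", "kwargs": {"motion": "0 0 -0.03 0 0 0 0; 0 0 -0.06 0 0 0 0; 0 0 -0.09 0 0 0 0; 0 0 -0.09 -0.04 0 0 0; 0 0 -0.09 -0.1 0 0 0"}}

```text
time: 10.25
tool_pos: [0.4885, -0.0606, 0.1776]
tool_rot: [-0.001, 0.636, 0.772, -0.001]
contact_force: [0.1, -0.1, -2.2]
gripper_width: 0.276
grasp_force: 59.5
```

```bash
python3 - <<'E'
from h import *
s=state(); print(s["time"],s["tool_pos"],yaw(s),s["contact_force"],s["grasp_force"])
g=grab_frame("scene"); save(g,"s4"); f=grab_frame("top")
for t in ("scene","top"): print([(round(r["p"],2),np.round(r["at"],3).tolist()) for r in place_of(t,"clip1")])
for f in (g,f):
  W=cloud(f);hsv=cv2.cvtColor(f["color"],cv2.COLOR_RGB2HSV).astype(int);H,S=hsv[...,0],hsv[...,1]
  m=(H>45)&(H<82)&(S>80)&(np.hypot(W[...,0]-.5,W[...,1])<.3)
  n,L=cv2.connectedComponents(m.astype(np.uint8))
  for i in range(1,n):
    if (L==i).sum()>8: print((L==i).sum(),rect(W[L==i]),np.nanmedian(W[L==i][:,2]))
E
```

```text
10.25 [ 0.48845409 -0.06062084  0.17758593] 11.048047126942285 [ 0.11532883 -0.10352067 -2.21633946] 59.47823703289032
[(0.53, [0.465, -0.049, 0.008]), (0.51, [0.482, -0.074, 0.01])]
[(0.53, [0.458, -0.026, 0.006]), (0.4, [0.465, -0.05, 0.007])]
179 (array([478.6, -67.8]), array([124. ,  38.5]), -63.3) 0.0072866597888124884
21 (array([468.9, -55.9]), array([32.9,  8.9]), -16.0) 0.006741597918426878
206 (array([462.5, -35.8]), array([51.8, 34.6]), -79.4) 0.006796781390196127
```

View pics/s4.png

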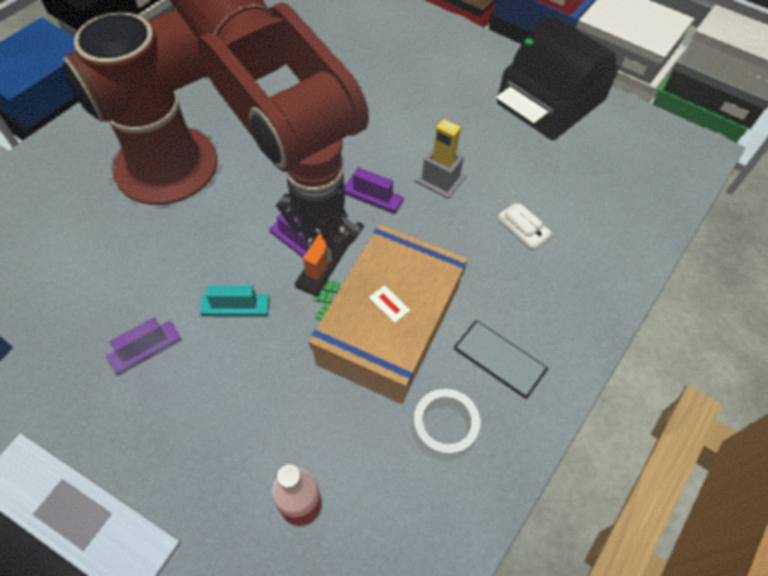

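All three clips lie on the bench at scene pixels (328,298), and the red bar is clear at (389,303). I'll measure the mark now and plan setting the scraper back where it stood.

```bash
python3 - <<'E'
from h import *
for c in ("top","scene"):
    f=grab_frame(c); W=cloud(f); hsv=cv2.cvtColor(f["color"],cv2.COLOR_RGB2HSV).astype(int)
    X,Y,Z=W[...,0],W[...,1],W[...,2]; H,S,V=[hsv[...,i] for i in range(3)]
    lid=(np.hypot(X-.597,Y+.03)<.05)&(Z>.085)&(Z<.11)
    lab=lid&(((S<60)&(V>100))|((S>110)&((H<8)|(H>172)))); red=lid&(S>130)&((H<8)|(H>172))
    for n,m in (("lab",lab),("red",red)):
        if m.sum()>5: print(c,n,m.sum(),rect(W[m]),np.nanmean(W[m],0).round(4))
    print([(round(r["p"],2),np.round(r["at"],3).tolist()) for r in place_of(c,"mark")])
plan((.4287,-.3184,.15,26.5),(.4287,-.3184,.034,26.5))
E
```

```text
top lab 12 (array([620.7, -43.8]), array([13.5, 10.6]), 77.1) [ 0.623  -0.044   0.0952]
[]
scene lab 305 (array([597.5, -32.7]), array([64.7, 35.3]), -12.5) [ 0.5978 -0.0324  0.0955]
scene red 46 (array([598.6, -33.1]), array([40. ,  8.4]), -14.0) [ 0.5983 -0.0323  0.0962]
[(0.84, [0.598, -0.033, 0.1])]
[ 0.4287 -0.3184  0.15   26.5   ] shift [-0.4831 -0.2176  0.0531] turn z -0.1796
[ 0.4287 -0.3184  0.034  26.5   ] shift [0.    0.    0.232] turn z -0.0
```

Call:
{"fn": "jog_arm", "kwargs": {"motion": "0 -0.1 -0.04 -0.03 0 0 -0.036; 0 -0.2 -0.09 0 0 0 -0.072; 0 -0.3 -0.13 0.02 0 0 -0.108; 0 -0.4 -0.18 0.05 0 0 -0.144; 0 -0.483 -0.2176 0.053 0 0 -0.18"}}

```text
time: 11.28
tool_pos: [0.4277, -0.3194, 0.149]
tool_rot: [-0.002, 0.526, 0.851, 0.0]
contact_force: [0.1, 1.0, -1.0]
gripper_width: 0.268
grasp_force: 59.5
```

Call:
{"fn": "jog_arm", "kwargs": {"motion": "0 0 0 0.06 0 0 0; 0 0 0 0.12 0 0 0; 0 0 0 0.17 0 0 0; 0 0 0 0.21 0 0 0; 0 0 0 0.228 0 0 0"}}

```text
time: 11.9
tool_pos: [0.4284, -0.3174, 0.0353]
tool_rot: [-0.002, 0.526, 0.851, 0.0]
contact_force: [-0.0, -0.5, -0.3]
gripper_width: 0.273
grasp_force: 59.6
```

Call:
{"fn": "jog_arm", "kwargs": {"motion": "0 0 0 0.002 0 0 0; 0 0 0 0.003 0 0 0; 0 0 0 0.004 0 0 0; 0 0 0 0.004 0 0 0; 0 0 0 0.004 0 0 0"}}

```text
time: 12.52
tool_pos: [0.4298, -0.3187, 0.0361]
tool_rot: [0.0, 0.526, 0.851, -0.0]
contact_force: [0.4, -0.1, -2.0]
gripper_width: 0.273
grasp_force: 59.6
```

Call:
{"fn": "jog_arm", "kwargs": {"motion": "0 0 0 0.003 0 0 0; 0 0 0 0.006 0 0 0; 0 0 0 0.008 0 0 0; 0 0 0 0.01 0 0 0; 0 0 0 0.01 0 0 0"}}

```text
time: 13.15
tool_pos: [0.4297, -0.3187, 0.0309]
tool_rot: [0.0, 0.526, 0.851, -0.0]
contact_force: [0.4, 0.1, -1.4]
gripper_width: 0.271
grasp_force: 59.5
```

Call:
{"fn": "jog_arm", "kwargs": {"motion": "0 0 0 0.002 0 0 0; 0 0 0 0.003 0 0 0; 40 0 0 0.003 0 0 0; 100 0 0 0.003 0 0 0; 100 0 0 0.003 0 0 0"}}

```text
time: 13.78
tool_pos: [0.4296, -0.3186, 0.0291]
tool_rot: [-0.0, 0.526, 0.851, 0.0]
contact_force: [0.5, -0.0, -0.3]
gripper_width: 0.808
grasp_force: 0.0
```

Call:
{"fn": "jog_arm", "kwargs": {"motion": "100 0 0 0 0 0 0; 100 0 0 0 0 0 0; 100 0 0 0 0 0 0; 100 0 0 -0.05 0 0 0; 100 0 0 -0.12 0 0 0"}}

```text
time: 14.4
tool_pos: [0.4288, -0.3178, 0.0886]
tool_rot: [-0.002, 0.526, 0.851, 0.0]
contact_force: [1.2, -0.0, 0.6]
gripper_width: 0.999
grasp_force: 0.0
```

```bash
python3 - <<'E'
from h import *
plan((.4287,-.3184,.24,40),(.43,-.06,.25,60),(.43,.2,.27,80),(.478,.315,.25,94))
E
```

```text
[ 0.4287 -0.3184  0.24   40.    ] shift [-0.0011 -0.0007 -0.3027] turn z -0.1566
[ 0.43 -0.06  0.25 60.  ] shift [ 0.3942  0.3342 -0.02  ] turn z -0.2327
[ 0.43  0.2   0.27 80.  ] shift [ 0.26    0.4503 -0.04  ] turn z -0.2327
[ 0.478  0.315  0.25  94.   ] shift [-0.0546  0.2432  0.04  ] turn z -0.1629
```

Call:
{"fn": "jog_arm", "kwargs": {"motion": "100 0 0 -0.06 0 0 0; 100 0 0 -0.12 0 0 -0.03; 100 0 0 -0.18 0 0 -0.07; 100 0 0 -0.24 0 0 -0.11; 100 0 0 -0.303 0 0 -0.1566"}}

```text
time: 15.02
tool_pos: [0.4295, -0.3184, 0.2416]
tool_rot: [-0.0, 0.422, 0.907, 0.0]
contact_force: [0.5, -0.7, -0.3]
gripper_width: 1.002
grasp_force: 0.0
```

Call:
{"fn": "jog_arm", "kwargs": {"motion": "100 0.079 0.067 0 0 0 -0.046; 100 0.158 0.134 0 0 0 -0.093; 100 0.236 0.2 -0.01 0 0 -0.14; 100 0.315 0.267 -0.02 0 0 -0.186; 100 0.394 0.334 -0.02 0 0 -0.2327"}}

```text
time: 15.65
tool_pos: [0.4309, -0.0589, 0.2515]
tool_rot: [0.001, 0.258, 0.966, 0.0]
contact_force: [0.8, -1.0, 0.2]
gripper_width: 0.997
grasp_force: 0.0
```

Call:
{"fn": "jog_arm", "kwargs": {"motion": "100 0.052 0.09 -0.01 0 0 -0.046; 100 0.104 0.18 -0.02 0 0 -0.093; 100 0.156 0.27 -0.03 0 0 -0.14; 100 0.208 0.36 -0.04 0 0 -0.186; 100 0.26 0.45 -0.04 0 0 -0.2327"}}

```text
time: 16.27
tool_pos: [0.4309, 0.2014, 0.2716]
tool_rot: [0.001, 0.086, 0.996, 0.0]
contact_force: [0.3, 0.6, 0.9]
gripper_width: 0.999
grasp_force: 0.0
```

Call:
{"fn": "jog_arm", "kwargs": {"motion": "100 -0.013 0.06 0.01 0 0 -0.04; 100 -0.027 0.12 0.02 0 0 -0.08; 100 -0.04 0.18 0.03 0 0 -0.12; 100 -0.0546 0.243 0.04 0 0 -0.163; 100 -0.0546 0.243 0.04 0 0 -0.163"}}

```text
time: 16.9
tool_pos: [0.4787, 0.3155, 0.2497]
tool_rot: [-0.001, -0.036, 0.999, -0.0]
contact_force: [0.6, -0.2, -0.8]
gripper_width: 1.001
grasp_force: 0.0
```

```bash
python3 - <<'E'
from h import *
f=grab_frame("wrist"); save(f,"w5"); W=cloud(f);X,Y,Z=W[...,0],W[...,1],W[...,2]
s=state(); print(s["time"],s["tool_pos"],yaw(s))
g=np.hypot(X-.478,Y-.315)<.06
hsv=cv2.cvtColor(f["color"],cv2.COLOR_RGB2HSV)
for n,m in (("top",g&(Z>.138)&(Z<.16)),("dock",g&(Z>.058)&(Z<.072))): print(n,m.sum(),rect(W[m]),np.nanmedian(Z[m]))
f=grab_frame("top"); W=cloud(f)
for c in ("wrist","top"): print(c,[(round(r["p"],2),np.round(r["at"],3).tolist()) for r in place_of(c,"meter")])
# mark from top
hsv=cv2.cvtColor(f["color"],cv2.COLOR_RGB2HSV).astype(int);X,Y,Z=W[...,0],W[...,1],W[...,2]; H,S,V=[hsv[...,i] for i in range(3)]
lid=(np.hypot(X-.597,Y+.03)<.05)&(Z>.085)&(Z<.11)
lab=lid&(((S<60)&(V>100))|((S>110)&((H<8)|(H>172)))); red=lid&(S>130)&((H<8)|(H>172))
for n,m in (("lab",lab),("red",red)):
    if m.sum()>5: print(n,m.sum(),rect(W[m]),np.nanmean(W[m],0).round(4))
print("mark",[(round(r["p"],2),np.round(r["at"],3).tolist()) for r in place_of("top","mark")])
E
```

```text
16.95 [0.47864173 0.31468583 0.2501141 ] 94.03544085981825
top 1185 (array([477., 317.]), array([39.3, 28.8]), 3.7) 0.1472260701239222
dock 877 (array([477.8, 317.1]), array([62.7, 51.4]), 3.1) 0.06415638400103368
wrist [(0.6, [0.48, 0.314, 0.04])]
top [(0.7, [0.479, 0.313, 0.038]), (0.28, [0.46, -0.026, 0.006])]
lab 315 (array([597.4, -29.7]), array([62.7, 34.2]), -11.0) [ 0.5973 -0.0298  0.0947]
red 66 (array([596.6, -29.6]), array([42.3,  9.3]), -11.9) [ 0.5967 -0.0296  0.095 ]
mark [(0.75, [0.6, -0.03, 0.093])]
```

View pics/w5.png

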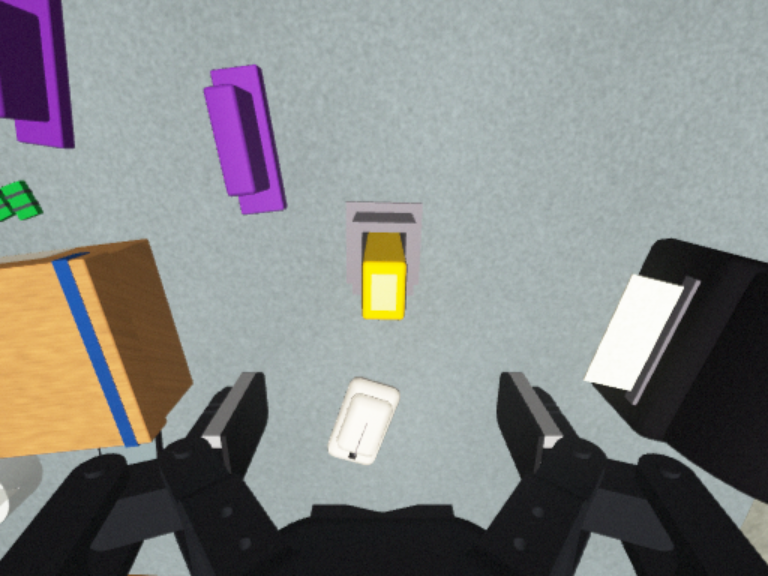

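The wrist view shows the meter upright in its dock at (384,275), midway between the open fingers. The measurements agree to 1–2 mm. Descending to pinch it.

Call:
{"fn": "jog_arm", "kwargs": {"motion": "100 0.002 0.001 0.08 0 0 0.006; 100 0.002 0.001 0.16 0 0 0.006; 100 0.002 0.001 0.23 0 0 0.006; 100 0.002 0.001 0.28 0 0 0.006; 100 0.002 0.001 0.302 0 0 0.006"}}

```text
time: 17.77
tool_pos: [0.477, 0.3138, 0.0984]
tool_rot: [-0.001, -0.03, 1.0, -0.0]
contact_force: [-0.5, -0.0, 0.0]
gripper_width: 0.997
grasp_force: 0.0
```

Call:
{"fn": "jog_arm", "kwargs": {"motion": "100 0 0 0 0 0 0; 50 0 0 0 0 0 0; 0 0 0 0 0 0 0; 0 0 0 0 0 0 0; 0 0 0 0 0 0 0"}}

```text
time: 18.4
tool_pos: [0.4783, 0.3154, 0.1007]
tool_rot: [0.001, -0.03, 1.0, 0.001]
contact_force: [-0.2, 0.4, 2.0]
gripper_width: 0.319
grasp_force: 59.1
```

Call:
{"fn": "jog_arm", "kwargs": {"motion": "0 0 0 0 0 0 0; 0 0 0 0 0 0 0; 0 0 0 -0.02 0 0 0; 0 0 0 -0.06 0 0 0; 0 0 0 -0.1 0 0 0"}}

```text
time: 19.02
tool_pos: [0.4778, 0.3147, 0.151]
tool_rot: [-0.0, -0.03, 1.0, -0.0]
contact_force: [0.2, 0.7, -2.0]
gripper_width: 0.32
grasp_force: 58.9
```

Call:
{"fn": "jog_arm", "kwargs": {"motion": "0 0 0 -0.06 0 0 0; 0 0 0 -0.12 0 0 0; 0 0 0 -0.18 0 0 0; 0 0 0 -0.24 0 0 0; 0 0 0 -0.26 0 0 0"}}

```text
time: 19.65
tool_pos: [0.4789, 0.3153, 0.2838]
tool_rot: [0.003, -0.03, 1.0, 0.001]
contact_force: [0.3, -0.9, -1.4]
gripper_width: 0.321
grasp_force: 59.1
```

```bash
python3 - <<'E'
from h import *
s=state(); print(s["time"],s["tool_pos"],yaw(s),s["contact_force"],s["grasp_force"])
plan((.53,.15,.28,86),(.597,-.031,.26,79))
E
```

```text
19.65 [0.47885368 0.31526246 0.28379568] 93.48348161648424 [ 0.30531873 -0.89083337 -1.36734041] 59.08837616443634
[ 0.53  0.15  0.28 86.  ] shift [-0.082  -0.3361  0.0076] turn z 0.0871
[ 5.97e-01 -3.10e-02  2.60e-01  7.90e+01] shift [-0.1589 -0.3518  0.04  ] turn z 0.0814
```

Call:
{"fn": "jog_arm", "kwargs": {"motion": "0 -0.016 -0.067 0 0 0 0.017; 0 -0.033 -0.134 0 0 0 0.035; 0 -0.049 -0.2 0 0 0 0.052; 0 -0.066 -0.27 0 0 0 0.07; 0 -0.082 -0.336 0.0076 0 0 0.087"}}

```text
time: 20.27
tool_pos: [0.529, 0.1484, 0.2758]
tool_rot: [-0.0, 0.035, 0.999, -0.0]
contact_force: [-0.0, 0.6, -2.6]
gripper_width: 0.325
grasp_force: 59.4
```

Call:
{"fn": "jog_arm", "kwargs": {"motion": "0 -0.035 -0.08 0.01 0 0 0.02; 0 -0.07 -0.16 0.02 0 0 0.04; 0 -0.11 -0.24 0.03 0 0 0.06; 0 -0.14 -0.31 0.04 0 0 0.0814; 0 -0.159 -0.352 0.04 0 0 0.0814"}}

```text
time: 20.9
tool_pos: [0.5957, -0.033, 0.2548]
tool_rot: [-0.001, 0.096, 0.995, 0.0]
contact_force: [-0.3, 0.2, -1.5]
gripper_width: 0.324
grasp_force: 59.6
```

Call:
{"fn": "jog_arm", "kwargs": {"motion": "0 0 0 0.02 0 0 0; 0 0 0 0.05 0 0 0; 0 0 0 0.08 0 0 0; 0 0 0 0.1 0 0 0; 0 0 0 0.1 0 0 0"}}

```text
time: 21.52
tool_pos: [0.5952, -0.0308, 0.2044]
tool_rot: [-0.001, 0.095, 0.995, 0.0]
contact_force: [0.2, -0.9, -1.4]
gripper_width: 0.321
grasp_force: 59.5
```

```bash
python3 - <<'E'
from h import *
s=state(); print(s["time"],s["tool_pos"],yaw(s),s["tool_rot"],s["contact_force"],s["grasp_force"])
for c in ("scene","top","wrist"):
    f=grab_frame(c); save(f,c+"6"); W=cloud(f); X,Y,Z=W[...,0],W[...,1],W[...,2]
    hsv=cv2.cvtColor(f["color"],cv2.COLOR_RGB2HSV).astype(int); H,S,V=[hsv[...,i] for i in range(3)]
    for t in ("meter","nose_tip","mark"): print(c,t,[(round(r["p"],2),np.round(r["at"],4).tolist()) for r in place_of(c,t)])
    y=(H>22)&(H<34)&(S>150)&(np.hypot(X-.597,Y+.03)<.1)&(Z>.11)
    if y.sum()>10: print(c,"yellow",y.sum(),np.nanpercentile(Z[y],[1,99]),rect(W[y]))
    lid=(np.hypot(X-.597,Y+.03)<.05)&(Z>.085)&(Z<.11)
    r=lid&(S>130)&((H<8)|(H>172)); lab=lid&(((S<60)&(V>100))|r)
    for m in (r,lab):
        if m.sum()>10: print(c,m.sum(),rect(W[m]))
E
```

```text
21.525 [ 0.59521599 -0.03079794  0.20436624] 79.05916885206672 [-1.33321869e-03  9.53316831e-02  9.95444662e-01  1.29691451e-04] [ 0.15616311 -0.88529923 -1.43830178] 59.502739906311035
scene meter [(0.85, [0.5961, -0.0269, 0.1462])]
scene nose_tip [(0.41, [0.5994, -0.0265, 0.1116])]
scene mark [(0.67, [0.5998, -0.0308, 0.1011]), (0.67, [0.6794, 0.3077, -0.0007])]
scene yellow 334 [0.15307095 0.25302315] (array([599.5, -30.8]), array([34.9, 34.1]), -16.7)
scene 46 (array([598. , -32.7]), array([40.2,  8.7]), -12.1)
scene 238 (array([597.5, -32.8]), array([63.7, 35.5]), -10.6)
top meter [(0.51, [0.5955, -0.0325, 0.1452])]
top nose_tip [(0.25, [0.4329, -0.3191, -0.003])]
top mark [(0.43, [0.6003, -0.0299, 0.0943])]
top yellow 94 [0.1641828  0.33817259] (array([568.9, -25.6]), array([23.8, 19.8]), 84.4)
top 48 (array([587.4, -34. ]), array([43.1, 22.9]), -61.2)
wrist meter [(0.96, [0.597, -0.0309, 0.1436])]
wrist nose_tip [(0.59, [0.6025, -0.029, 0.1166])]
wrist mark [(0.69, [0.5996, -0.0273, 0.0937])]
wrist yellow 6536 [0.15362178 0.25404439] (array([595.2, -31.5]), array([41.3, 30.1]), -11.3)
wrist 158 (array([584., -29.]), array([16.5, 10.7]), -11.2)
wrist 867 (array([581.8, -28.8]), array([34.1, 29.7]), 79.0)
```

View pics/wrist6.png

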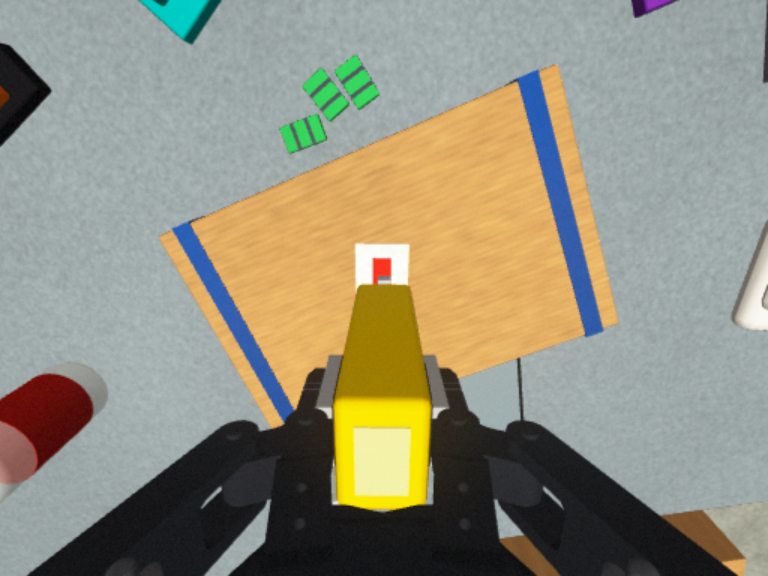

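View pics/scene6.png

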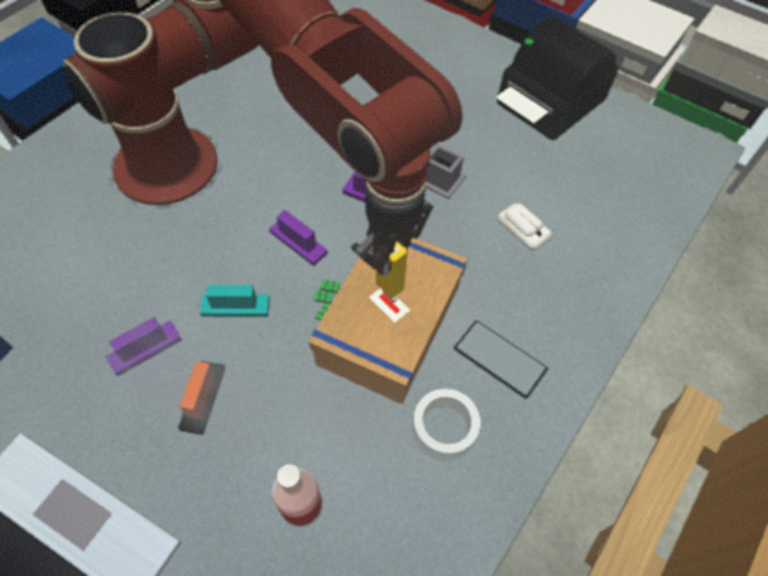

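The meter is upright in the grip. Its nose sits just over the bar at wrist (382,280) and lines up with it, needing about 2 mm more in +x. The scraper and clips lie on the bench. Lowering and watching the force.

Call:
{"fn": "jog_arm", "kwargs": {"motion": "0 -0.004 0 0.01 0 0 0; 0 -0.004 0 0.02 0 0 0; 0 -0.004 0 0.028 0 0 0; 0 -0.004 0 0.034 0 0 0; 0 -0.004 0 0.034 0 0 0"}}

```text
time: 22.75
tool_pos: [0.5978, -0.0318, 0.1885]
tool_rot: [-0.0, 0.096, 0.995, 0.0]
contact_force: [-1.0, 0.2, -1.9]
gripper_width: 0.321
grasp_force: 59.5
```

Call:
{"fn": "jog_arm", "kwargs": {"motion": "0 0 0 0.003 0 0 0; 0 0 0 0.006 0 0 0; 0 0 0 0.008 0 0 0; 0 0 0 0.008 0 0 0; 0 0 0 0.008 0 0 0"}}

```text
time: 23.38
tool_pos: [0.5982, -0.0318, 0.1854]
tool_rot: [0.0, 0.096, 0.995, -0.0]
contact_force: [-0.6, 0.2, 0.5]
gripper_width: 0.319
grasp_force: 59.5
```

Call:
{"fn": "jog_arm", "kwargs": {"motion": "0 0 0 0.003 0 0 0; 0 0 0 0.006 0 0 0; 0 0 0 0.009 0 0 0; 0 0 0 0.009 0 0 0; 0 0 0 0.009 0 0 0"}}

```text
time: 24.0
tool_pos: [0.5982, -0.0318, 0.1807]
tool_rot: [0.0, 0.096, 0.995, 0.0]
contact_force: [0.0, 0.9, 0.5]
gripper_width: 0.32
grasp_force: 59.6
```

```bash
python3 - <<'E'
from h import *
for i in range(4):
    f=grab_frame("wrist"); s=state(); print(s["time"],s["tool_pos"].round(4),s["contact_force"].round(2))
W=cloud(f); X,Y,Z=W[...,0],W[...,1],W[...,2]; hsv=cv2.cvtColor(f["color"],cv2.COLOR_RGB2HSV).astype(int); H,S,V=[hsv[...,i] for i in range(3)]
y=(H>22)&(H<34)&(S>150)&(np.hypot(X-.597,Y+.03)<.1)&(Z>.11)
print(np.nanpercentile(Z[y],[1,99]),rect(W[y]))
lid=(np.hypot(X-.597,Y+.03)<.05)&(Z>.085)&(Z<.11); r=lid&(S>130)&((H<8)|(H>172)); lab=lid&(((S<60)&(V>100))|r)
print(rect(W[lab]), rect(W[r]))
E
```

```text
24.05 [ 0.5982 -0.0318  0.1807] [-0.95  0.71  1.34]
24.1 [ 0.5981 -0.0318  0.1807] [-0.55  0.44  1.72]
24.15 [ 0.5981 -0.0318  0.1807] [-0.83  0.24  1.16]
24.2 [ 0.5982 -0.0318  0.1807] [-0.19 -0.27  1.38]
[0.12832326 0.22818293] (array([596.9, -31.9]), array([41.1, 30.1]), -10.3)
(array([582.8, -29.1]), array([34.5, 32.6]), 79.2) (array([580.9, -28.9]), array([10.8,  9.6]), 80.6)
```

Call:
{"fn": "jog_arm", "kwargs": {"motion": "0 0 0 0.002 0 0 0; 0 0 0 0.002 0 0 0; 0 0 0 0.002 0 0 0; 0 0 0 0.002 0 0 0; 0 0 0 0.002 0 0 0"}}

```text
time: 24.82
tool_pos: [0.5981, -0.0318, 0.1796]
tool_rot: [0.0, 0.096, 0.995, 0.0]
contact_force: [-1.2, 1.1, 2.9]
gripper_width: 0.319
grasp_force: 59.8
```

```bash
python3 -c "
from h import *
for i in range(3): grab_frame('wrist'); s=state(); print(s['tool_pos'].round(4),s['contact_force'].round(2),s['grasp_force'])
print(job_done())"
```

```text
[ 0.5981 -0.0318  0.1796] [0.29 1.07 2.34] 59.79887902736664
[ 0.5981 -0.0318  0.1796] [0.18 0.79 1.  ] 59.81003522872925
[ 0.5981 -0.0318  0.1796] [-0.55 -0.24  1.85] 59.81714844703674
the job is handed in; nothing more can be done
None
```

The job is handed in at about 25 s, verdict not shown: the three clips were swept to the bench, the scraper was set down, and the meter is held upright and aligned on the red bar, its nose an estimated 6 mm in at about 4 N.

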